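# Open a spring-return purge valve with its bayonet plug and hold it

### The arm

A 6-joint arm with a two-finger parallel gripper is mounted at the origin on a cart in front of the work surface, level with it; the furniture and walls round the work are solid. World frame = base frame: x ahead of the robot, y to its left, z up, the work surface at z = 0. Lengths are in m, angles in rad, forces in N, time in s.
With the tool pointing down it reaches from about 0.2 to 0.875 m from the base axis. Payload 3.4 kg.
Tool frame: the origin (TCP) lies midway between the tips of the shut fingers; the grasp point (between the pads) lies 19 mm behind it; z points along the fingers, x is the direction in which the jaws open and shut, and the axes are right-handed (so a half turn about z gives the same grasp; the last joint's range is limited). The gripper opens to 94 mm and grips with 3 to 60 N. Pads are 16 mm wide; open, the fingers measure 119 mm over their backs; the gripper's body (75 mm by 177 mm) begins 78 mm behind the grasp point.
Start: joints at [1.217, 0.276, 1.505, -0, 1.361, -0.121], TCP at [0.133, 0.56, 0.205] pointing down, gripper open.
Joint ranges: [-2.89, 2.89], [-0.75, 2.08], [0.22, 2.7], [-1.18, 4.32], [0.11, 2.71], [-2.7, 2.7]. Speed limits (rad/s): [2.57, 2.57, 3.14, 3.14, 3.14, 3.14].

### API

Orientations are given as a unit quaternion [w, x, y, z].
In Python, from bench import env gives the robot as it stands. The module is installed in compiled form; this text tells all that it offers.
- The arm moves only by the tool drive_tool, never from a script. Its argument "commands" is a list that holds one entry, the list of rows, each a list of 4 numbers: the shift along the tool's x, y, z in mm, then the turn about the tool's z in degrees. A call has 1 to 8 rows; each row is the pose to reach, as a shift and turn from the pose commanded when the call began, along the tool's axes at that moment; what a row does not reach only later rows make up. A row lasts 1/12 s, in which the tool goes at most 41.7 mm and 7.16 degrees, less where a joint would pass 70% of its speed; a pose out of reach is approached as far as the arm can. A call with a gripper value outside its range is refused whole. "claw" is the finger opening in mm, from 0 to 94, set as the call begins (left out, the last holds). The fingers move at their own pace and stop on an object; the grip force is fixed at half the most. Time passes only in rows, so rows that repeat a pose let the fingers close. It gives the time, the measured TCP pose, the force and the opening at its end, in the units of the state.
- env.get_obs(): the state, without advancing time (a new reading comes with each control period).
- env.snapshot(name): name is "side" or "top" or "wrist"; returns the picture (480x640x3 uint8, blue, green, red); there is no depth.
- env.camera_model(name): a dict with "fov_y" (degrees; the focal length in pixels is half the picture's height over the tangent of half this angle, whatever the lens; pixels are square), "cx", "cy" (the principal point, pixels), "extrinsics" (4x4, takes a point from camera to world coordinates). Camera axes: x right, y down, z forward; pixel columns grow to the right and rows downward; lengths in m; the calibration is good to about 2 mm. A picture is of the moment at which its call begins: read the wrist's pose just before it. camera_model takes no time and is no camera call; for the wrist camera it gives the pose at the moment of the call.
- env.sign_off(): hands the job in, once; it reports no verdict.
Trained networks look in the newest picture that a camera, given by its name, has taken for a name from the list of things; names that differ only in an ending like _2 or _b are one class to them, and where a whole thing is asked for, a point or a joint stands for the part that bears it (a point fixed in the world has none). Each returns a list of dicts, best first, with "p" (0 to 1); they miss things now and then, are a little off and sometimes report something else, mostly with a low value. They report only what shows in the picture. A call takes as long as a camera call. They do not tell look-alikes from the thing itself.
- env.masks_of(camera, label): "region" (480x640 bool, what is visible of it) and "extent" ([left, top, width, height] in pixels, round what is visible of it).
The state is a dict: "clock": time; "qpos": joint angles; "dq": joint speeds; "effort": joint torques, N m; "eef_pos": TCP position; "eef_rot": TCP orientation; "contact_force": force on the tool from outside, world axes, zero at the start; "moment": the same for the moment, N m; "opening": finger opening in m.
Only numpy, scipy, OpenCV 4.12 (cv2) and the standard library are available. Lean on these libraries where they do the work, as an engineer would, in place of code of your own. Each camera call takes 0.05 s, during which the arm holds its last target.

### The job

Lift the bayonet plug out of its storage stand and put it, blade first, into the keyhole on top of the purge valve. Push it straight down against the spring until it is fully home, only then turn it a quarter turn clockwise (seen from above), up to the stop, and keep holding it there pushed in and turned: the valve springs shut when let go, so the job finishes with the plug still held in the gripper. Leave the other things on the bench where they are.

Things in the scene. Friction and masses are not known exactly. Their poses are not given: they have to be found in the camera images.
- bayonet_plug: Loose steel plug with grey grip, about 160 g, 97 mm tall, upright in its stand. Origin: centre of its lower end; z up, x along its blade. From the bottom: blade of two opposite ribs, 38 mm tip to tip in x, 6 mm thick in y, z 0 (rounded edge) to 26 mm; stem 20 mm dia, z 12-44; shoulder 39 mm dia, z 44-48; collar 56 mm dia, z 48-53; grip block above. A half turn about z fits the same.
- plug_grip (a point): Point on the plug's axis, 82 mm above its origin, in the grip block: 40 mm along the plug's x, 24 mm across y (two flat faces to pinch), z 53 to 97 mm. Axes as the plug's.
- plug_stand: Storage stand, fixed: a grey tube, 54 mm outside and 42 mm inside diameter, rim 54 mm high, on an 80 x 80 mm foot plate. Origin: centre of the underside, on the bench; z up. The plug hangs in it by its collar, the plug's origin 6 mm above the bench; lifting it out takes 50 mm straight up.
- valve_socket: Purge valve, fixed: round grey housing with an aluminium top, 72 mm dia, 48 mm high, on a 100 x 100 mm base plate, with low hose barbs at +y and -y (66 mm out, 20 mm up). Origin: centre of the underside, on the bench; z up, x along the keyhole's slots.
- valve_mouth (a point): Centre of the keyhole, on the valve's top, 48 mm above the bench; axes as the valve's. The roof is 10 mm thick (38 to 48 mm up); the keyhole is a round hole 25 mm dia with two slots 10 mm wide along +x and -x, 44 mm from end to end. The plug's blade goes in along the slots.
- plunger (a joint): How far the sprung rotor under the roof is pushed down (m): 0 at rest, 0.016 fully home (end stop); spring 2.8 N to 8.4 N up. The blade meets it with the plug's origin 22 mm above the bench, ribs level with the roof's top; fully home the origin is at 6 mm. From 10 mm of push the ribs are under the roof and the plug can turn.
- rotor (a joint): Turn of the rotor (rad), clockwise seen from above (negative about z up): 0 at rest, in line with the slots; 1.5 at the stop. The plug's blade sits in the rotor's 10 mm wide groove and turns it, with about 0.1 rad of play either way. A spring of 0.02 N m (at 0) to 0.1 N m turns it back: let go, it springs back.
- tape_roll: Bystander: a roll of lab tape lying flat, 60 mm across, 19 mm high. Origin: centre of its underside.
- beaker: Bystander: a glass beaker, 54 mm across, 68 mm high. Origin: centre of its underside.
- bottle: Bystander: a small white reagent bottle with screw cap, 51 mm across, 95 mm high. Origin: centre of its underside.
- tube_rack: Bystander: a rack of closed micro tubes, 52 x 105 mm, 52 mm high. Origin: centre of its underside.
- carton: Bystander: a small carton, 62 x 62 mm, 42 mm high. Origin: centre of its underside.
- petri_dish: Bystander: a closed petri dish, 60 mm across, 15 mm high. Origin: centre of its underside.
Things that resemble listed ones, but are neither listed nor needed, are in the scene too. Leave any red look-alike of the bayonet_plug alone.

How it is judged:
By the outcome, as a careful person would: the job done as asked, in the order asked, and still so for the second after the job is handed in, while the arm keeps its last pose, push and grip.
It also fails if it takes over 42 s, if anything falls off the work surface, if the arm or the gripper's body presses on something with over 40 N, if the wrist force passes 120 N, or if a joint passes its speed limit or range.

## Working session

There is one attempt and no reset: what is moved stays moved. The work goes in short steps, Python scripts to look and compute and a tool call to move; the robot and the scene stay as the last step left them, time stands still between calls to the robot, and variables do not carry over. Pictures are saved under pics/ and viewed, and the job is handed in when it is done.

Besides the shell and the picture viewer there is one more tool, called after "Request:" in YAML: its name, and indented under it one key for each argument. drive_tool: Moves the arm, as the interface text tells. Its arguments: {"type":"object","properties":{"commands":{"type":"array"},"claw":{"type":"number"}},"required":["commands"]}

```bash
mkdir -p pics; python3 - <<'E'
from bench import env
import cv2
o=env.get_obs()
for k,v in o.items(): print(k,v)
for n in ("side","top","wrist"):
    m=env.camera_model(n); print(n,m)
    cv2.imwrite(f"pics/a_{n}.png",env.snapshot(n))
E
```

```text
clock 0.0
qpos [ 1.21697886e+00  2.76587549e-01  1.50610758e+00 -2.85821847e-05
  1.36066018e+00 -1.21005939e-01]
dq [-0.00123748 -0.00107722  0.00151065  0.00056981 -0.00034541  0.00075156]
effort [-2.29962643e-04 -4.04596531e+01 -2.37223631e+01  6.99776947e-02
  3.48432153e-02 -1.34714783e-04]
eef_pos [0.13248842 0.5589645  0.20461915]
eef_rot [ 4.71071940e-04  7.84444814e-01  6.20197999e-01 -7.44997928e-04]
contact_force [-0.54168786  1.38822239 -0.11458957]
moment [-0.02104266  0.02028923  0.00720813]
opening 0.0938255683202749
side {'fov_y': 55.389757974634335, 'cx': 318.06504508011125, 'cy': 241.26827043488848, 'extrinsics': array([[ 0.99714434, -0.01469992,  0.07407482,  0.48232079],
       [-0.0714135 , -0.50255948,  0.86158811, -0.87267092],
       [ 0.02456172, -0.86441765, -0.50217412,  0.58072294],
       [ 0.        ,  0.        ,  0.        ,  1.        ]])}
top {'fov_y': 43.20146089630154, 'cx': 317.6225988025291, 'cy': 236.7165985297575, 'extrinsics': array([[-0.02894875, -0.9975047 ,  0.06439213,  0.48007499],
       [-0.99957983,  0.02879455, -0.00332168,  0.01311931],
       [ 0.00145925, -0.06446124, -0.99791914,  1.42294575],
       [ 0.        ,  0.        ,  0.        ,  1.        ]])}
wrist {'fov_y': 58.54931192383907, 'cx': 320.7912294586671, 'cy': 235.75252138362748, 'extrinsics': array([[ 0.23079606,  0.94631576,  0.22631763,  0.06638757],
       [ 0.97300017, -0.22399601, -0.05564589,  0.57439791],
       [-0.00196433,  0.23304994, -0.97246278,  0.38331045],
       [ 0.        ,  0.        ,  0.        ,  1.        ]])}
```

View pics/a_top.png

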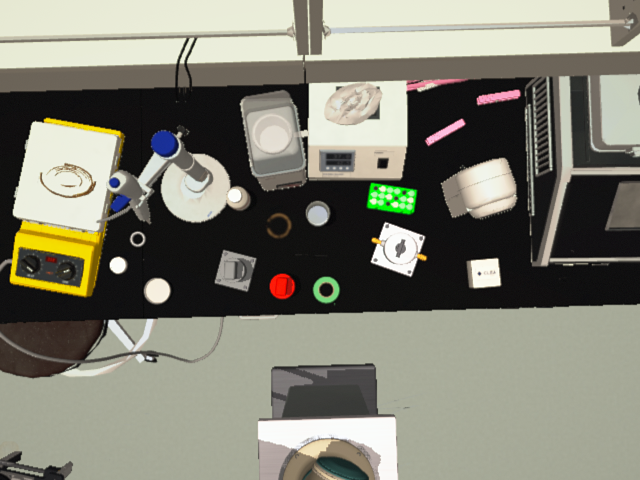

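View pics/a_side.png

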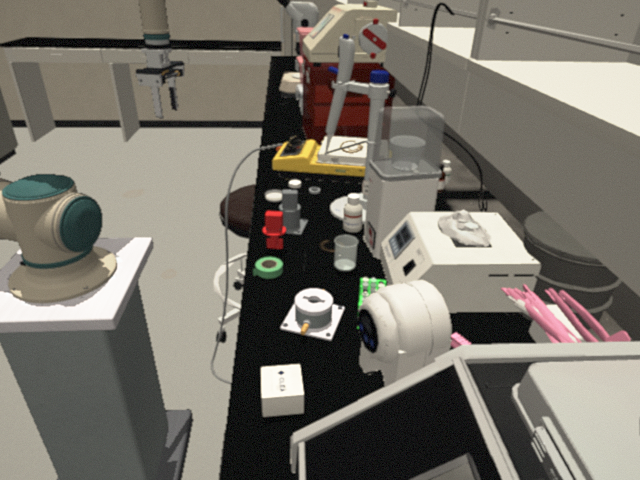

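View pics/a_wrist.png

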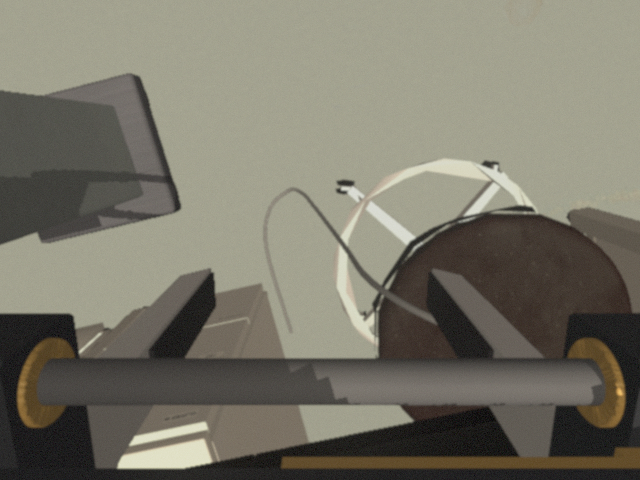

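The top view shows the grey plug in its stand at about (236,268), the red look-alike at (282,287) and the valve at (400,247). The grey one fits the description. I'll measure them and enlarge crops to confirm.

```bash
cat > h.py <<'E'
from bench import env
import numpy as np, cv2
def K(m):
    f=240/np.tan(np.radians(m["fov_y"]/2)); return f,m["cx"],m["cy"]
def ray(m,uv):
    f,cx,cy=K(m);T=np.array(m["extrinsics"])
    d=T[:3,:3]@np.array([(uv[0]-cx)/f,(uv[1]-cy)/f,1]);return T[:3,3],d/np.linalg.norm(d)
def atz(m,uv,z):
    o,d=ray(m,uv);return o+d*(z-o[2])/d[2]
def tri(ms,uvs):
    A=np.zeros((3,3));b=np.zeros(3);R=[]
    for m,uv in zip(ms,uvs):
        o,d=ray(m,uv);P=np.eye(3)-np.outer(d,d);A+=P;b+=P@o;R.append((o,P))
    x=np.linalg.solve(A,b);return x,[np.linalg.norm(P@(x-o))for o,P in R]
def proj(m,p):
    f,cx,cy=K(m);T=np.array(m["extrinsics"]);c=T[:3,:3].T@(np.asarray(p)-T[:3,3]);return np.array([f*c[0]/c[2]+cx,f*c[1]/c[2]+cy])
E
python3 - <<'E'
from h import *
im={n:env.snapshot(n) for n in("top","side")}
for n in("top","side"):
  for l in("bayonet_plug","plug_stand","valve_socket","plug_grip"):
    for r in env.masks_of(n,l)[:3]:
        ys,xs=np.nonzero(r["region"]);print(n,l,round(r["p"],2),r["extent"],xs.mean().round(1),ys.mean().round(1))
a=cv2.resize(im["top"][215:315,190:320],None,fx=5,fy=5,interpolation=2)
cv2.imwrite("pics/b_plug.png",a)
cv2.imwrite("pics/b_valve.png",cv2.resize(im["top"][205:295,350:450],None,fx=6,fy=6,interpolation=2))
cv2.imwrite("pics/b_side.png",cv2.resize(im["side"][170:345,230:390],None,fx=3.4,fy=3.4,interpolation=2))
mt=env.camera_model("top");ms=env.camera_model("side")
print(atz(mt,(235,268),.1),atz(mt,(401,248),.048),atz(ms,(314,298),.048))
E
```

```text
top bayonet_plug 0.78 [219.2, 258.6, 25.7, 22.1] 231.5 269.8
top bayonet_plug 0.78 [270.5, 272.8, 24.1, 25.5] 281.6 285.6
top plug_stand 0.85 [216.6, 252.1, 37.7, 40.7] 237.6 269.7
top valve_socket 0.72 [372.9, 225.1, 50.6, 50.9] 397.8 248.8
top plug_grip 0.83 [219.9, 258.9, 21.8, 19.5] 231.6 269.8
top plug_grip 0.61 [271.8, 276.1, 19.5, 21.9] 282.1 285.3
side bayonet_plug 0.79 [280.2, 190.9, 18.5, 22.1] 289.6 201.5
side bayonet_plug 0.77 [264.3, 209.7, 26.8, 38.1] 274.2 228.8
side plug_stand 0.84 [281.0, 213.0, 26.9, 20.5] 294.2 222.9
side valve_socket 0.91 [283.2, 287.0, 58.0, 55.8] 313.7 314.6
side plug_grip 0.73 [284.0, 190.0, 16.1, 23.4] 289.9 201.2
side plug_grip 0.68 [265.1, 209.8, 18.2, 38.2] 274.4 229.3
[0.50234332 0.19068613 0.1       ] [ 0.53766733 -0.17996789  0.048     ] [ 0.5377087  -0.17372869  0.048     ]
```

View pics/b_plug.png

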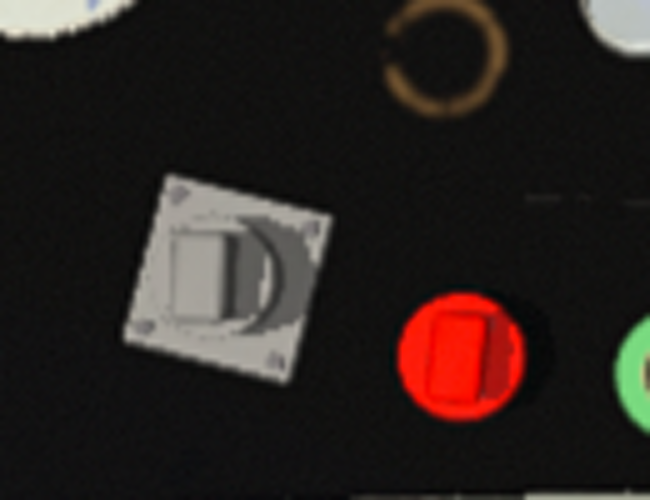

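View pics/b_valve.png

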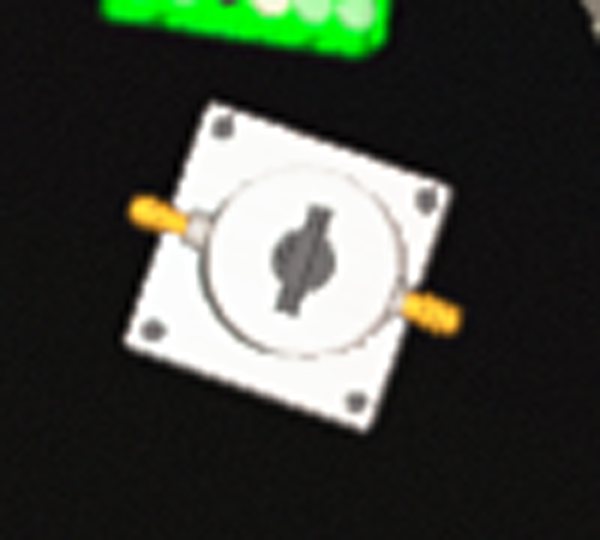

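View pics/b_side.png

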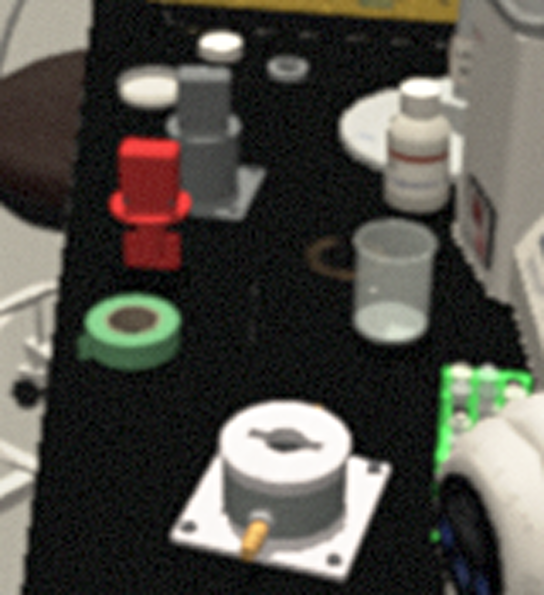

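The confirming crop shows the grey plug standing in its tube stand, with the grip's top centre at about (229.6,270.2) in the top view. The red one at (282,287) stands free and is the look-alike, so I leave it alone. The valve keyhole is at about (401,248), with its slots tilted about 17° from vertical. Next I move the wrist camera over the plug.

```bash
cat >> h.py <<'E'
from scipy.spatial.transform import Rotation as Ro
def toolR(o):
    q=o["eef_rot"];return Ro.from_quat([q[1],q[2],q[3],q[0]]).as_matrix()
def shift(target,yaw=None):
    o=env.get_obs();R=toolR(o);print("obs",o["clock"],o["eef_pos"].round(4),"yaw",np.degrees(np.arctan2(R[1,0],R[0,0])).round(2),"tilt",R[:,2].round(4),"q",o["qpos"].round(3),"F",o["contact_force"].round(1),"op",o["opening"].round(4))
    if target is not None: print("shift mm",(1000*R.T@(np.array(target)-o["eef_pos"])).round(1))
    if yaw is not None: print("turn deg",np.degrees(np.arctan2(R[1,0],R[0,0]))-yaw)
E
python3 - <<'E'
from h import *
mt=env.camera_model("top")
p=atz(mt,(229.6,270.2),.103);print(p)
for z,l in((.103,[(170,231),(170,318),(222,231),(222,320)]),):
    w=[atz(mt,(190+u/5,215+v/5),z) for u,v in l];print(np.round(w,4))
a=atz(mt,(350+320/6,205+207/6),.048);b=atz(mt,(350+288/6,205+313/6),.048)
print(a,b,(a+b)/2,np.degrees(np.arctan2(*(a-b)[1::-1])))
shift([p[0],p[1],.24],88)
E
```

```text
[0.49785649 0.20211172 0.103     ]
[[0.5178 0.2139 0.103 ]
 [0.48   0.2146 0.103 ]
 [0.5171 0.1913 0.103 ]
 [0.4785 0.1921 0.103 ]]
[ 0.55683738 -0.18600127  0.048     ] [ 0.51706455 -0.17237665  0.048     ] [ 0.53695096 -0.17918896  0.048     ] -18.90945447397705Traceback (most recent call last):
  File "<stdin>", line 8, in <module>
  File "h.py", line 21, in shift
    o=env.get_obs();R=toolR(o);print("obs",o["clock"],o["eef_pos"].round(4),"yaw",np.degrees(np.arctan2(R[1,0],R[0,0])).round(2),"tilt",R[:,2].round(4),"q",o["qpos"].round(3),"F",o["contact_force"].round(1),"op",o["opening"].round(4))
                                                                                                                                                                                                                    ^^^^^^^^^^^^^^^^^^
AttributeError: 'float' object has no attribute 'round'
```

```bash
sed -i 's/o\["opening"\].round(4)/round(o["opening"],4)/' h.py
python3 - <<'E'
from h import *
shift([.498,.202,.27],89)
E
```

```text
obs 0.65 [0.1327 0.5595 0.2055] yaw 76.66 tilt [ 0.e+00  1.e-04 -1.e+00] q [ 1.217  0.276  1.505 -0.     1.361 -0.121] F [-0.8 -0.5  0.3] op 0.0939
shift mm [-263.6  438.   -64.5]
turn deg -12.337349193612937
```

Request:
drive_tool:
  commands:
    - [[-10, 17, -30, 0], [-30, 50, -50, -4], [-50, 84, -60, -8], [-71, 118, -64, -12], [-92, 152, -64, -12], [-112, 187, -64, -12], [-133, 221, -64, -12], [-150, 250, -64, -12]]
  claw: 94

```text
clock: 1.32
eef_pos: [0.3427, 0.3538, 0.2698]
eef_rot: [0.0, 0.716, 0.699, 0.0]
contact_force: [0.6, -0.2, -0.3]
opening: 0.0937
```

```bash

python3 - <<'E'
from h import *
shift([.498,.202,.27],89)
E
```

```text
obs 1.3167 [0.3427 0.3538 0.2698] yaw 88.62 tilt [ 0.0011  0.     -1.    ] q [ 6.600e-01  1.180e-01  1.552e+00 -1.000e-03  1.470e+00 -8.860e-01] F [ 0.6 -0.2 -0.3] op 0.0937
shift mm [-148.   158.9   -0. ]
turn deg -0.3773322938392738
```

Request:
drive_tool:
  commands:
    - [[-25, 25, 0, 0], [-50, 54, 0, 0], [-76, 82, 0, 0], [-101, 110, 0, 0], [-126, 137, 0, 0], [-148, 159, 0, 0], [-148, 159, 0, 0]]

```text
clock: 1.9
eef_pos: [0.5009, 0.2, 0.269]
eef_rot: [0.002, 0.717, 0.697, -0.0]
contact_force: [0.1, 0.9, -0.6]
opening: 0.0939
```

```bash

python3 - <<'E'
from h import *
shift([.498,.202,.24],89)
m=env.camera_model("wrist");im=env.snapshot("wrist");cv2.imwrite("pics/c_w.png",im);np.save("c_T.npy",m["extrinsics"])
for l in("plug_grip","plug_stand"):
  for r in env.masks_of("wrist",l)[:2]:print(l,round(r["p"],2),r["extent"])
print(proj(m,[.498,.202,.103]))
E
```

```text
obs 1.9 [0.5009 0.2    0.269 ] yaw 88.36 tilt [ 0.0023 -0.0027 -1.    ] q [ 0.253  0.192  1.463 -0.003  1.485 -1.289] F [ 0.1  0.9 -0.6] op 0.0939
shift mm [ 2.  -3.1 29. ]
turn deg -0.6448174111047393
plug_grip 0.89 [172.1, 135.6, 63.2, 56.9]
plug_grip 0.56 [294.8, 174.2, 60.1, 63.3]
plug_stand 0.57 [279.8, 149.6, 93.0, 91.8]
[324.36472706 214.32397796]
```

View pics/c_w.png

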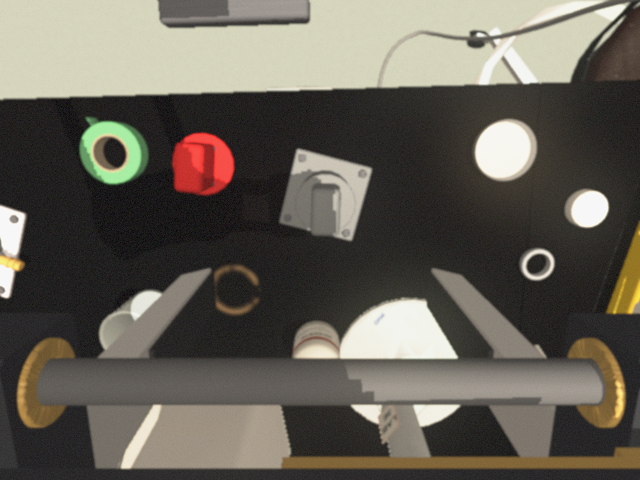

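The grey plug's grip is at about (324,210), close to the predicted (324,214). The red one is at (200,165). I'll enlarge for the top face.

```bash

python3 - <<'E'
import cv2
im=cv2.imread("pics/c_w.png")
cv2.imwrite("pics/c_z.png",cv2.resize(im[140:250,270:390],None,fx=5,fy=5,interpolation=2))
E
```

```text
(no output)
```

View pics/c_z.png

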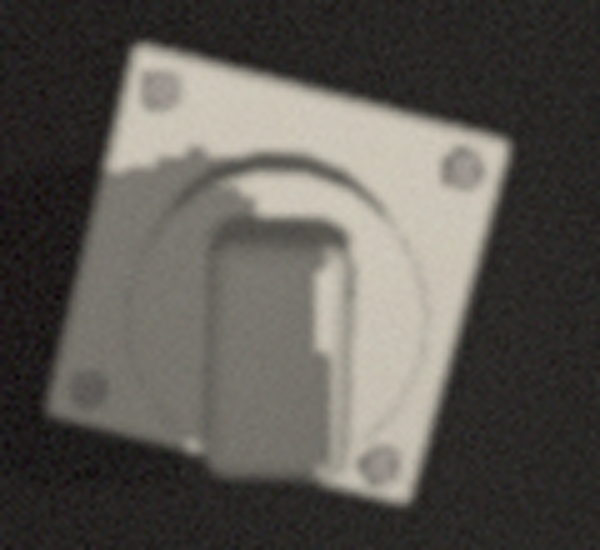

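```bash

python3 - <<'E'
from h import *
m=env.camera_model("wrist");mt=env.camera_model("top");ms=env.camera_model("side")
uv=(270+277.5/5,140+360/5)
print(atz(m,uv,.103),tri([m,mt],[uv,(229.6,270.2)]))
for l in [(210,250),(210,470),(347,250),(345,470)]: print(atz(m,(270+l[0]/5,140+l[1]/5),.103).round(4))
print(proj(ms,[.498,.201,.103]), "side crop",(proj(ms,[.498,.201,.103])-[230,170])*3.4)
shift([.498,.201,.088-.019],88.9)
E
```

```text
[0.49112713 0.20776539 0.103     ] (array([0.49844714, 0.20799026, 0.06231603]), [np.float64(6.77534985342002e-05), np.float64(6.775349853413428e-05)])
[0.4728 0.1973 0.103 ]
[0.5093 0.1962 0.103 ]
[0.4734 0.2194 0.103 ]
[0.5099 0.2185 0.103 ]
[289.53073262 191.52629936] side crop [202.40449089  73.18941784]
obs 2.05 [0.4965 0.2042 0.2693] yaw 88.61 tilt [-1.1e-03  6.0e-04 -1.0e+00] q [ 2.600e-01  1.890e-01  1.467e+00  1.000e-03  1.487e+00 -1.287e+00] F [-1.   0.5  0.6] op 0.0938
shift mm [ -3.3   1.8 200.3]
turn deg -0.2920296591523055
```

The arm was still settling when that picture was taken, so I redo the sum with the pose saved then and add a settled picture.

```bash

python3 - <<'E'
from h import *
m=env.camera_model("wrist");mt=env.camera_model("top")
m2=dict(m);m2["extrinsics"]=np.load("c_T.npy")
uv=(270+277.5/5,140+360/5)
print(atz(m2,uv,.103),tri([m2,mt],[uv,(229.6,270.2)]))
im=env.snapshot("wrist");np.save("d_T.npy",m["extrinsics"]);cv2.imwrite("pics/d_z.png",cv2.resize(im[140:250,270:390],None,fx=5,fy=5,interpolation=2))
p=proj(m,[.498,.201,.103]);print(p,(p-[270,140])*5)
shift(None)
E
```

```text
[0.49609732 0.20297858 0.103     ] (array([0.49783223, 0.20317167, 0.0943811 ]), [np.float64(0.00022206974019581746), np.float64(0.00022206974019572552)])
[317.4476582  220.44250793] [237.23829098 402.21253963]
obs 2.1 [0.4961 0.2048 0.2695] yaw 88.68 tilt [-7.e-04  6.e-04 -1.e+00] q [ 2.610e-01  1.880e-01  1.467e+00  1.000e-03  1.487e+00 -1.287e+00] F [-0.8  0.   0.3] op 0.0937
```

View pics/d_z.png

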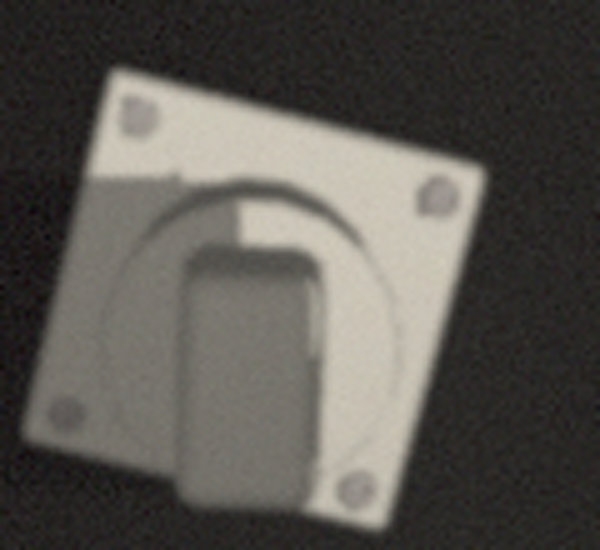

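```bash

python3 - <<'E'
from h import *
m=env.camera_model("wrist");mt=env.camera_model("top")
m["extrinsics"]=np.load("d_T.npy")
uv=(270+249/5,140+390/5)
print(atz(m,uv,.103),tri([m,mt],[uv,(229.6,270.2)]))
for l in [(188,280),(181,490),(318,280),(312,490)]: print(atz(m,(270+l[0]/5,140+l[1]/5),.103).round(4))
shift([.4975,.202,.069],89)
shift([.54,-.178,.24],72)
E
```

```text
[0.49600548 0.2029824  0.103     ] (array([0.49780937, 0.20311622, 0.09460492]), [np.float64(0.00025253904682984396), np.float64(0.0002525390468298261)])
[0.4776 0.1936 0.103 ]
[0.5126 0.1913 0.103 ]
[0.4781 0.2146 0.103 ]
[0.5131 0.213  0.103 ]
obs 2.1 [0.4961 0.2048 0.2695] yaw 88.68 tilt [-7.e-04  6.e-04 -1.e+00] q [ 2.610e-01  1.880e-01  1.467e+00  1.000e-03  1.487e+00 -1.287e+00] F [-0.8  0.   0.3] op 0.0937
shift mm [ -2.8   1.6 200.5]
turn deg -0.32190887286031966
obs 2.1 [0.4961 0.2048 0.2695] yaw 88.68 tilt [-7.e-04  6.e-04 -1.e+00] q [ 2.610e-01  1.880e-01  1.467e+00  1.000e-03  1.487e+00 -1.287e+00] F [-0.8  0.   0.3] op 0.0937
shift mm [-381.7   52.8   29.2]
turn deg 16.67809112713968
```

The grip's top centre comes out at (0.497, 0.203) at height 0.103. The top face predicted in the side view, (202,73) in the crop, fits what I saw there at about (203,72). Wrist plus top alone give 0.0946 m, which is a weak baseline. I descend to TCP z 0.069.

Request:
drive_tool:
  commands:
    - [[-2, 1, 35, 0.5], [-2, 1, 75, 0.5], [-2, 1, 110, 0.5], [-2, 1, 140, 0.5], [-2, 1, 140, 0.5], [-2, 1, 140, 0.5]]

```text
clock: 2.6
eef_pos: [0.4961, 0.203, 0.129]
eef_rot: [-0.001, 0.718, 0.696, -0.001]
contact_force: [0.9, -0.0, 1.2]
opening: 0.0941
```

```bash

python3 - <<'E'
from h import *
m=env.camera_model("wrist");im=env.snapshot("wrist");cv2.imwrite("pics/e_w.png",im)
c=(240,100);p=proj(m,[.497,.2027,.103]);print(p)
shift([.497,.2027,.069],88.3)
E
```

```text
[321.15369983 274.46171466]
obs 2.65 [0.4979 0.2033 0.1307] yaw 88.25 tilt [ 1.2e-03  6.0e-04 -1.0e+00] q [ 0.258  0.273  1.704  0.     1.163 -1.282] F [ 0.4 -1.   0.2] op 0.0939
shift mm [-0.7 -0.9 61.7]
turn deg -0.046275464190557614
```

View pics/e_w.png

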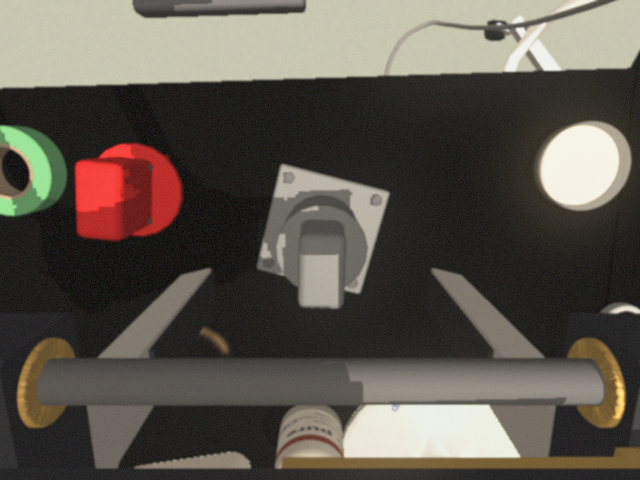

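```bash

python3 - <<'E'
from h import *
im=cv2.imread("pics/e_w.png")
cv2.imwrite("pics/e_z.png",cv2.resize(im[190:320,250:400],None,fx=5,fy=4.6,interpolation=2))
m=env.camera_model("wrist")
c,s=np.cos(np.radians(-2)),np.sin(np.radians(-2))
for z in(.103,.059):
  for a,b in((-20,-12),(-20,12),(20,12),(20,-12)):
    print(z,a,b,proj(m,[.497+(c*a-s*b)/1e3,.2027+(s*a+c*b)/1e3,z]).round(1))
E
```

```text
0.103 -20 -12 [296.3 231. ]
0.103 -20 12 [344.9 231.2]
0.103 20 12 [343.6 306.8]
0.103 20 -12 [297.  306.6]
0.059 -20 -12 [300.5 214.5]
0.059 -20 12 [340.9 214.7]
0.059 20 12 [339.9 278.5]
0.059 20 -12 [300.9 278.4]
```

View pics/e_z.png

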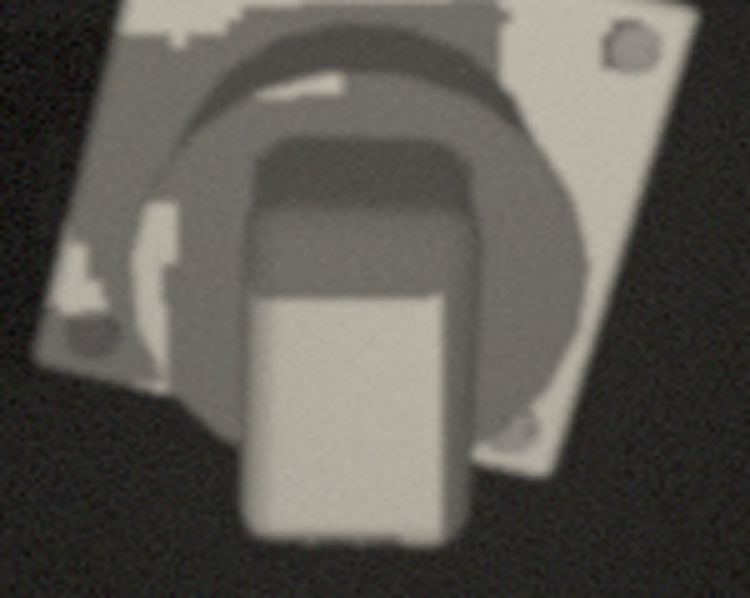

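The enlarged crop shows the grip's top face at x 298–345, y 235–308. I predicted 296–344 and 231–307, so the position is good to about 1 mm. I descend and grip.

Request:
drive_tool:
  commands:
    - [[0, 0, 30, 0], [0, 0, 50, 0], [0, 0, 61, 0], [0, 0, 61, 0], [0, 0, 61, 0]]

```text
clock: 3.07
eef_pos: [0.4993, 0.203, 0.0705]
eef_rot: [0.001, 0.718, 0.696, 0.002]
contact_force: [0.1, -0.5, -0.2]
opening: 0.0937
```

Request:
drive_tool:
  commands:
    - [[0, 0, 0, 0], [0, 0, 0, 0], [0, 0, 0, 0], [0, 0, 0, 0], [0, 0, 0, 0], [0, 0, 0, 0], [0, 0, 0, 0], [0, 0, 0, 0]]
  claw: 10

```text
clock: 3.73
eef_pos: [0.4977, 0.2022, 0.0684]
eef_rot: [-0.0, 0.718, 0.696, -0.0]
contact_force: [-0.8, -0.0, -0.4]
opening: 0.0442
```

```bash

python3 - <<'E'
from h import *
cv2.imwrite("pics/f_w.png",env.snapshot("wrist"))
shift(None)
E
```

```text
obs 3.7833 [0.4977 0.2022 0.0684] yaw 88.16 tilt [-1.e-04  0.e+00 -1.e+00] q [ 0.256  0.334  1.791  0.     1.017 -1.282] F [-0.8  0.8 -0.2] op 0.0403
```

View pics/f_w.png

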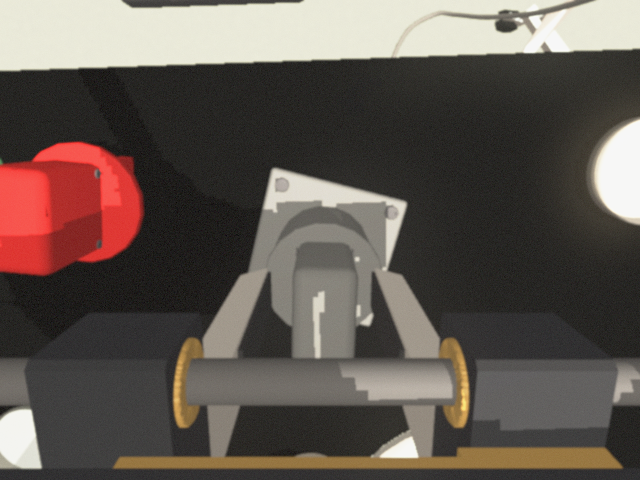

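The fingers are still closing round the grip, now 40 mm apart. I let them finish.

Request:
drive_tool:
  commands:
    - [[0, 0, 0, 0], [0, 0, 0, 0], [0, 0, 0, 0], [0, 0, 0, 0], [0, 0, 0, 0], [0, 0, 0, 0]]

```text
clock: 4.28
eef_pos: [0.4977, 0.2024, 0.0684]
eef_rot: [-0.0, 0.718, 0.696, 0.0]
contact_force: [0.1, 1.5, -0.4]
opening: 0.0238
```

```bash

python3 - <<'E'
from h import *
shift(None)
E
```

```text
obs 4.2833 [0.4977 0.2024 0.0684] yaw 88.16 tilt [-1.e-04  4.e-04 -1.e+00] q [ 2.560e-01  3.340e-01  1.791e+00  1.000e-03  1.017e+00 -1.282e+00] F [ 0.1  1.5 -0.4] op 0.0238
```

Gripped at 23.8 mm, against a nominal 24 mm. I lift straight up.

Request:
drive_tool:
  commands:
    - [[0, 0, -12, 0], [0, 0, -30, 0], [0, 0, -55, 0], [0, 0, -85, 0], [0, 0, -115, 0], [0, 0, -140, 0], [0, 0, -140, 0], [0, 0, -140, 0]]

```text
clock: 4.95
eef_pos: [0.4983, 0.2021, 0.2092]
eef_rot: [0.001, 0.718, 0.696, 0.001]
contact_force: [-0.4, -1.5, -1.6]
opening: 0.0237
```

```bash

python3 - <<'E'
from h import *
cv2.imwrite("pics/g_w.png",env.snapshot("wrist"))
im=env.snapshot("side");cv2.imwrite("pics/g_s.png",cv2.resize(im[100:280,200:400],None,fx=3,fy=3))
shift([.5375,-.1775,.208],71.5)
E
```

```text
obs 5.05 [0.4965 0.2018 0.2067] yaw 88.16 tilt [-3.2e-03 -9.0e-04 -1.0e+00] q [ 0.256  0.218  1.582 -0.     1.345 -1.282] F [ 0.2 -0.2 -1.4] op 0.0238
shift mm [-377.7   53.2   -1.1]
turn deg 16.661498946417808
```

View pics/g_s.png

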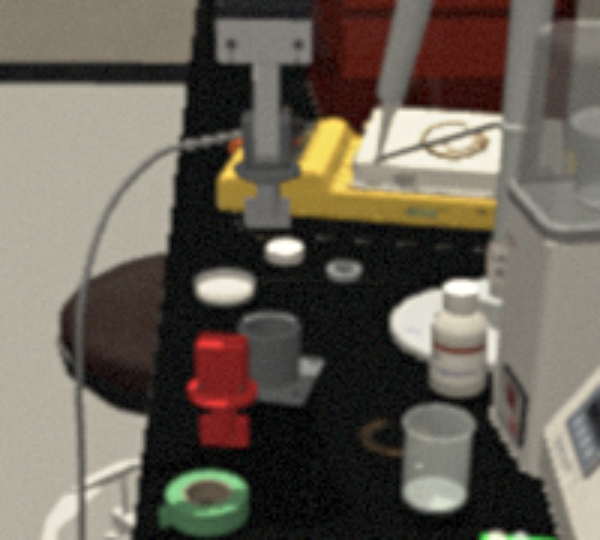

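View pics/g_w.png

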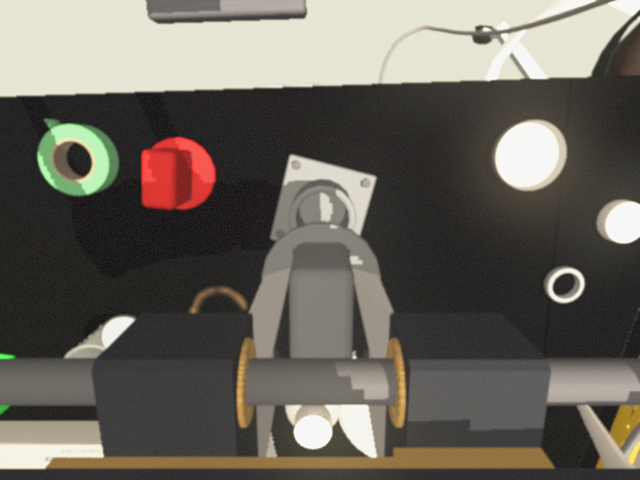

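The plug is out of its stand and hangs straight in the jaws. I carry it towards the valve, stopping about 30 mm past it so that the wrist camera can see the keyhole.

Request:
drive_tool:
  commands:
    - [[-12, 2, 0, 0], [-36, 7, 0, 2], [-68, 14, 0, 5], [-103, 21, 0, 8], [-139, 29, 0, 11], [-175, 36, 0, 14], [-211, 44, 0, 16.7], [-246, 51, 0, 16.7]]

```text
clock: 5.72
eef_pos: [0.5397, -0.048, 0.2067]
eef_rot: [-0.001, 0.812, 0.583, -0.001]
contact_force: [0.4, -0.6, -2.4]
opening: 0.0238
```

```bash

python3 - <<'E'
from h import *
shift([.566,-.1875,.208],71.5)
E
```

```text
obs 5.7167 [ 0.5397 -0.048   0.2067] yaw 71.35 tilt [-3.3e-03  1.0e-04 -1.0e+00] q [-2.170e-01  2.270e-01  1.570e+00 -1.000e-03  1.348e+00 -1.462e+00] F [ 0.4 -0.6 -2.4] op 0.0238
shift mm [-123.8   69.5   -1.4]
turn deg -0.14993553523393643
```

Request:
drive_tool:
  commands:
    - [[-30, 17, 0, 0], [-62, 35, 0, 0], [-93, 52, 0, 0], [-115, 65, 0, 0], [-124, 70, 0, 0], [-124, 70, 0, 0], [-124, 70, 0, 0]]

```text
clock: 6.3
eef_pos: [0.5667, -0.1846, 0.207]
eef_rot: [-0.002, 0.812, 0.584, -0.0]
contact_force: [0.2, 0.2, -1.0]
opening: 0.0239
```

```bash

python3 - <<'E'
from h import *
env.snapshot("top")
shift(None)
m=env.camera_model("wrist");im=env.snapshot("wrist");np.save("h_T.npy",m["extrinsics"])
cv2.imwrite("pics/h_w.png",im)
for r in env.masks_of("wrist","valve_socket")[:2]:print(round(r["p"],2),r["extent"])
print(proj(m,[.5375,-.1785,.048]))
shift([.5375,-.1785,.208],71.5)
E
```

```text
obs 6.35 [ 0.5668 -0.1838  0.2075] yaw 71.47 tilt [-0.0022  0.0023 -1.    ] q [-4.310e-01  3.080e-01  1.453e+00  1.000e-03  1.383e+00 -1.679e+00] F [ 0.6  0.4 -1.3] op 0.0238
0.9 [236.8, 119.1, 156.0, 111.4]
[316.0568289  183.63117984]
obs 6.45 [ 0.5672 -0.1834  0.2082] yaw 71.55 tilt [-9.0e-04  1.2e-03 -1.0e+00] q [-4.300e-01  3.070e-01  1.453e+00  1.000e-03  1.383e+00 -1.679e+00] F [ 0.  -0.2 -2. ] op 0.024
shift mm [ -4.8 -29.7   0.3]
turn deg 0.05153269164061669
```

View pics/h_w.png

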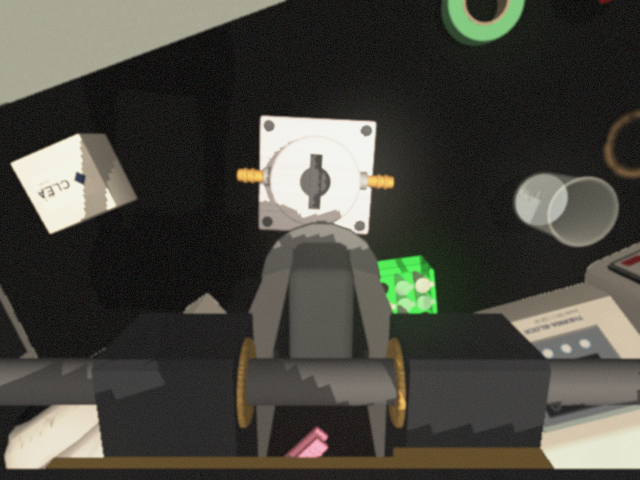

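The keyhole shows at about (315.5,181.5), against the predicted (316,183.6). I take a settled picture and find the keyhole's outline by threshold.

```bash
cat > key.py <<'E'
from h import *
def key(tag,box):
    m=env.camera_model("wrist");im=env.snapshot("wrist")
    x0,y0,x1,y1=box
    g=cv2.cvtColor(im,cv2.COLOR_BGR2GRAY)[y0:y1,x0:x1]
    cv2.imwrite(f"pics/{tag}.png",cv2.resize(im[y0:y1,x0:x1],None,fx=6,fy=6,interpolation=2))
    b=(g<125).astype(np.uint8)
    n,lab,st,c=cv2.connectedComponentsWithStats(b)
    out=None
    for i in range(1,n):
        x,y,w,h,a=st[i]
        if a>80 and x>0 and y>0 and x+w<x1-x0 and y+h<y1-y0:
            cen=c[i]+[x0,y0]
            ys,xs=np.nonzero(lab==i);W=np.array([atz(m,(u+x0,v+y0),.048)[:2] for u,v in zip(xs,ys)])
            mu=W.mean(0);ev,V=np.linalg.eigh(np.cov((W-mu).T));d=V[:,1];d*=np.sign(d[0])
            t=(W-mu)@d;s=(W-mu)@V[:,0]
            print(tag,"px",cen.round(1),"area",a,"world",mu.round(4),"yaw",np.degrees(np.arctan2(d[1],d[0])).round(2),"len",np.ptp(t).round(4),"mid",(mu+d*(t.max()+t.min())/2).round(4),"wid",np.ptp(s).round(4))
    return m
E
python3 - <<'E'
from key import *
key("i1",(262,125,372,222))
shift(None)
E
```

```text
i1 px [314.6 180.4] area 868 world [ 0.5355 -0.1785] yaw -21.16 len 0.0417 mid [ 0.5357 -0.1786] wid 0.0216
obs 6.5 [ 0.5674 -0.1834  0.2085] yaw 71.57 tilt [-4.e-04  8.e-04 -1.e+00] q [-4.300e-01  3.070e-01  1.453e+00  1.000e-03  1.383e+00 -1.679e+00] F [ 0.8  0.2 -1.3] op 0.0237
```

View pics/i1.png

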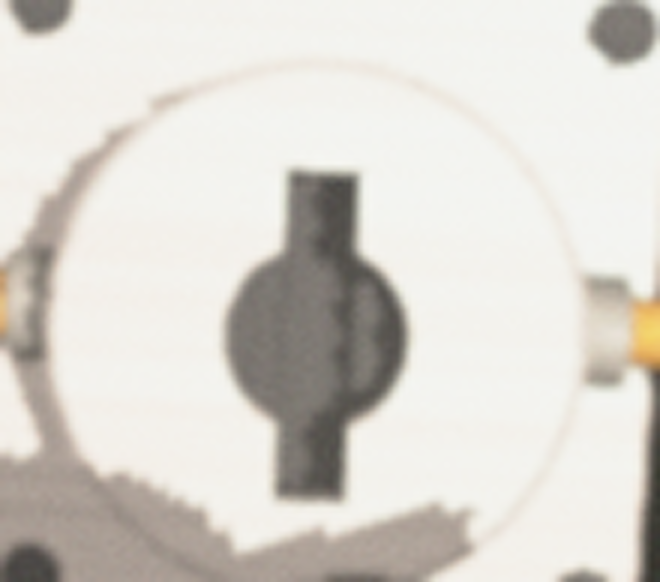

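```bash
python3 - <<'E'
from h import *
m=env.camera_model("wrist");o=env.get_obs();R=toolR(o);p=o["eef_pos"]
im=env.snapshot("wrist");v=im.copy()
def tp(x,y,zb): # plug coordinates: x along tool x, y tool y, zb height above plug origin (m)
    return proj(m,p+R@np.array([x,y,.0624-zb]))
for zb,r in((.053,.028),(.048,.028)):
    pts=[tp(r*np.cos(a),r*np.sin(a),zb) for a in np.linspace(0,2*np.pi,90)]
    cv2.polylines(v,[np.round(np.array(pts)*16).astype(int)],True,(0,0,255),1,cv2.LINE_AA,4)
for zb in(.097,.053):
    pts=[tp(a,b,zb) for a,b in((-.012,-.02),(.012,-.02),(.012,.02),(-.012,.02))]
    print(zb,np.round(pts,1).tolist())
    cv2.polylines(v,[np.round(np.array(pts)*16).astype(int)],True,(0,255,0),1,cv2.LINE_AA,4)
cv2.imwrite("pics/j.png",np.vstack([cv2.resize(x[205:300,240:400],None,fx=4.5,fy=3.1,interpolation=2) for x in(im,v)]))
print(R.round(3).tolist(),np.array(m["extrinsics"])[:3,3]-p)
E
```

```text
0.097 [[288.8, 272.4], [356.7, 272.4], [354.7, 374.0], [290.6, 374.0]]
0.053 [[295.9, 241.7], [348.8, 241.7], [347.6, 323.3], [297.0, 323.3]]
[[0.316, 0.949, -0.0], [0.949, -0.316, 0.001], [0.001, -0.001, -1.0]] [-0.06449796  0.02069698  0.17861472]
```

View pics/j.png

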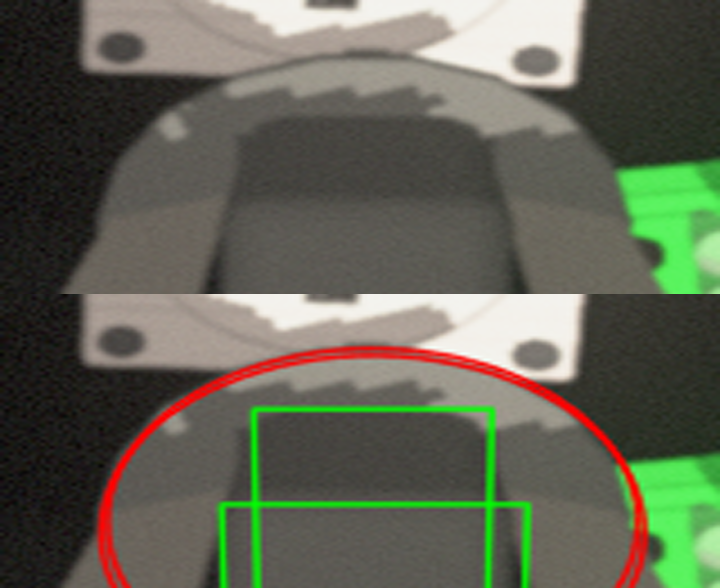

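The wrist-camera model fits the held plug to about 1 mm. It appears 0.8 mm towards −tool x, so I correct the keyhole by that. Aim is TCP (0.5367, −0.1780) at yaw 68.8, hovering 15 mm above the roof.

```bash
python3 - <<'E'
from h import *
shift([.5365,-.178,.150],68.8)
E
```

```text
obs 6.55 [ 0.5676 -0.1835  0.2086] yaw 71.57 tilt [ 0.e+00  4.e-04 -1.e+00] q [-0.43   0.307  1.452  0.     1.383 -1.679] F [-0.1  0.1 -2.1] op 0.0236
shift mm [ -4.6 -31.2  58.6]
turn deg 2.773190866556547
```

Request:
drive_tool:
  commands:
    - [[-2.5, -15, 10, 1.5], [-4.6, -31, 35, 2.8], [-4.6, -31, 70, 2.8], [-4.6, -31, 83, 2.8], [-4.6, -31, 83, 2.8], [-4.6, -31, 83, 2.8], [-4.6, -31, 83, 2.8]]

```text
clock: 7.13
eef_pos: [0.5382, -0.1796, 0.1269]
eef_rot: [0.001, 0.826, 0.564, 0.001]
contact_force: [-0.2, 0.5, -0.7]
opening: 0.0235
```

```bash
python3 - <<'E'
from h import *
o=env.get_obs();R=toolR(o);p=o["eef_pos"]
for n,b in(("side",(250,230,380,350)),("top",(350,190,450,300)),("wrist",(220,100,420,280))):
    m=env.camera_model(n);im=env.snapshot(n);v=im.copy()
    def P(q):return (np.array([proj(m,x) for x in q])*16).round().astype(int)
    tip=[p+R@np.array([a,b_,.0624]) for a,b_ in((-.003,-.019),(.003,-.019),(.003,.019),(-.003,.019))]
    cv2.polylines(v,[P(tip)],True,(0,0,255),1,cv2.LINE_AA,4)
    c=np.array([.5365,-.178,.048]);th=np.radians(-21.2);d=np.array([np.cos(th),np.sin(th),0]);e=np.array([-d[1],d[0],0])
    cv2.polylines(v,[P([c+d*.022*i+e*.005*j for i,j in((-1,-1),(-1,1),(1,1),(1,-1))])],True,(0,255,0),1,cv2.LINE_AA,4)
    x0,y0,x1,y1=b;s=380/(x1-x0)
    cv2.imwrite(f"pics/k_{n}.png",np.hstack([cv2.resize(x[y0:y1,x0:x1],None,fx=s,fy=s,interpolation=2) for x in(im,v)]))
shift([.5365,-.178,.125],68.8)
E
```

```text
obs 7.2833 [ 0.5382 -0.18    0.127 ] yaw 68.68 tilt [ 0.0029 -0.0013 -1.    ] q [-0.445  0.317  1.648  0.     1.173 -1.644] F [-0.2  0.2 -0.5] op 0.0244
shift mm [ 1.2 -2.3  2. ]
turn deg -0.11660622422832034
```

View pics/k_side.png

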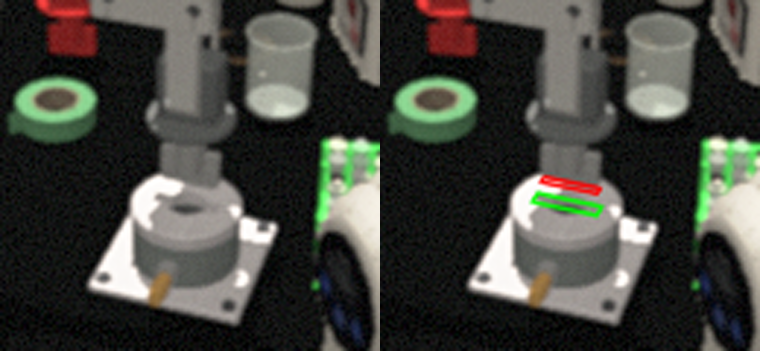

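View pics/k_wrist.png

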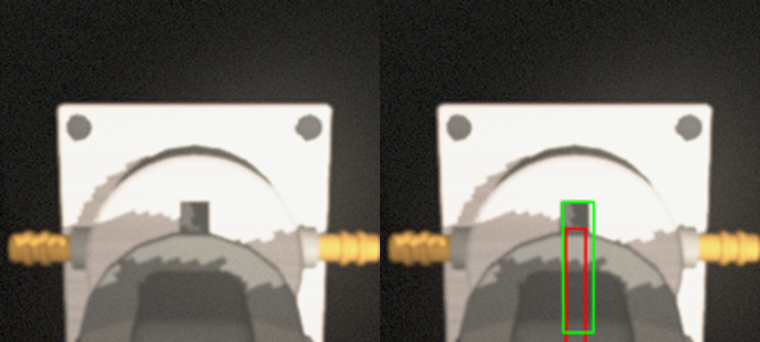

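View pics/k_top.png

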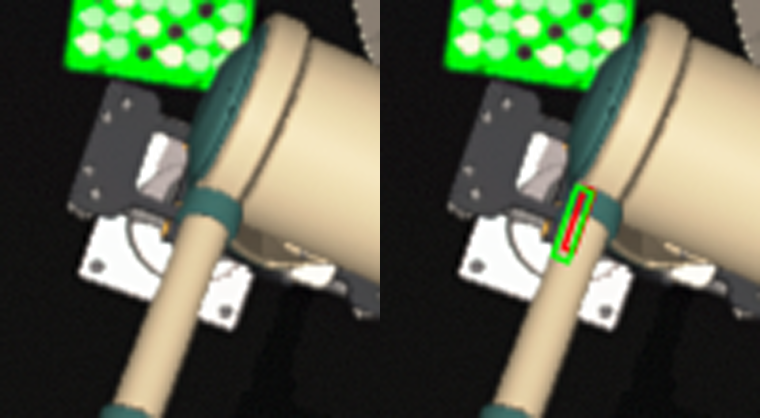

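In the wrist view the slot end is at crop (195,202–232), nearly straight ahead of the plug, whose centre is at x≈194. In tool y it matches the prediction. The needed correction is about +0.6 mm in x and −2.2 mm in y. I descend in stages and watch the force.

Request:
drive_tool:
  commands:
    - [[0.6, -2.2, 0, 0], [0.6, -2.2, 0, 0], [0.6, -2.2, 5, 0], [0.6, -2.2, 10, 0], [0.6, -2.2, 10, 0], [0.6, -2.2, 10, 0]]

```text
clock: 7.78
eef_pos: [0.5346, -0.1781, 0.1147]
eef_rot: [-0.001, 0.826, 0.564, -0.0]
contact_force: [0.5, 0.2, -2.1]
opening: 0.0239
```

```bash
python3 - <<'E'
from h import *
o=env.get_obs();R=toolR(o);p=o["eef_pos"]
m=env.camera_model("wrist");im=env.snapshot("wrist");v=im.copy()
def P(q):return (np.array([proj(m,x) for x in q])*16).round().astype(int)
for zb in(.026,):
    cv2.polylines(v,[P([p+R@np.array([a,b_,.0624]) for a,b_ in((-.003,-.019),(.003,-.019),(.003,.019),(-.003,.019))])],True,(0,0,255),1,cv2.LINE_AA,4)
cv2.polylines(v,[P([p+R@np.array([.028*np.cos(a),.028*np.sin(a),.0624-.053]) for a in np.linspace(0,6.28,60)])],True,(0,0,255),1,cv2.LINE_AA,4)
c=np.array([.5365,-.178,.048]);th=np.radians(-21.2);d=np.array([np.cos(th),np.sin(th),0]);e=np.array([-d[1],d[0],0])
cv2.polylines(v,[P([c+d*.022*i+e*.005*j for i,j in((-1,-1),(-1,1),(1,1),(1,-1))])],True,(0,255,0),1,cv2.LINE_AA,4)
cv2.imwrite("pics/l.png",np.hstack([cv2.resize(x[170:270,250:390],None,fx=2.8,fy=2.8,interpolation=2) for x in(im,v)]))
cv2.imwrite("pics/l_s.png",cv2.resize(env.snapshot("side")[230:350,250:380],None,fx=5,fy=5,interpolation=2))
shift([.5365,-.178,.115],68.8)
E
```

```text
obs 7.8833 [ 0.5351 -0.1783  0.1153] yaw 68.66 tilt [-2.e-04  2.e-04 -1.e+00] q [-0.445  0.324  1.67   0.     1.148 -1.643] F [ 0.5  0.1 -2.5] op 0.024
shift mm [0.8 1.2 0.3]
turn deg -0.14301590439498568
```

View pics/l.png

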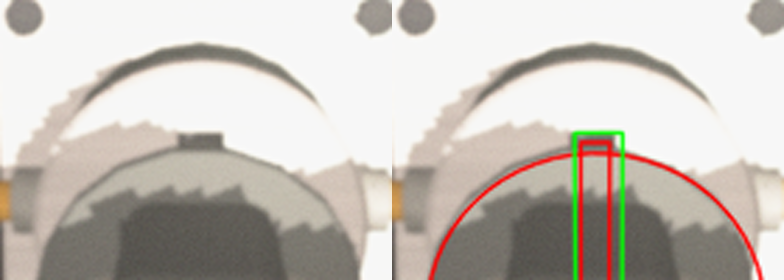

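View pics/l_s.png

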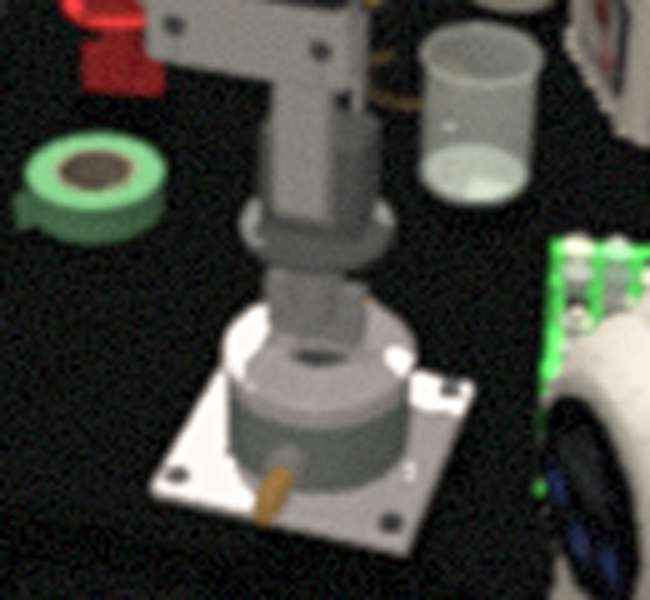

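Wrist view: slot centre at x≈200, plug centre at x≈199–200, so they are aligned. In the side view the blade is centred over the hole at x≈318. I add +1.3 mm in y and insert.

Request:
drive_tool:
  commands:
    - [[0, 1.3, 0, 0], [0, 1.3, 3, 0], [0, 1.3, 6, 0], [0, 1.3, 9, 0], [0, 1.3, 12, 0], [0, 1.3, 12, 0], [0, 1.3, 12, 0]]

```text
clock: 8.47
eef_pos: [0.5361, -0.1786, 0.1031]
eef_rot: [-0.0, 0.826, 0.564, -0.0]
contact_force: [-0.3, 0.1, -1.9]
opening: 0.0237
```

```bash
python3 - <<'E'
from h import *
shift([.5365,-.178,.103],68.8)
E
```

```text
obs 8.4667 [ 0.5361 -0.1786  0.1031] yaw 68.66 tilt [-6.e-04  4.e-04 -1.e+00] q [-0.445  0.337  1.684  0.     1.121 -1.643] F [-0.3  0.1 -1.9] op 0.0237
shift mm [0.7 0.1 0.1]
turn deg -0.13529765904225144
```

It is 7 mm below the roof level with no force (the −1.9 N is the plug's weight), so the blade has entered. I go on to the rotor.

Request:
drive_tool:
  commands:
    - [[0, 0, 4, 0], [0, 0, 8, 0], [0, 0, 12, 0], [0, 0, 16, 0], [0, 0, 20, 0], [0, 0, 22, 0], [0, 0, 22, 0]]

```text
clock: 9.05
eef_pos: [0.5363, -0.1787, 0.0812]
eef_rot: [-0.0, 0.826, 0.564, -0.0]
contact_force: [-1.4, 0.5, 1.8]
opening: 0.0235
```

```bash
python3 - <<'E'
from h import *
shift([.5365,-.178,.0684],68.8)
im=env.snapshot("side");cv2.imwrite("pics/m_s.png",cv2.resize(im[230:350,250:380],None,fx=5,fy=5,interpolation=2))
E
```

```text
obs 9.05 [ 0.5363 -0.1787  0.0812] yaw 68.66 tilt [-3.e-04  3.e-04 -1.e+00] q [-0.445  0.358  1.713  0.     1.071 -1.643] F [-1.4  0.5  1.8] op 0.0235
shift mm [ 0.7 -0.  12.8]
turn deg -0.1388658045457447
```

View pics/m_s.png

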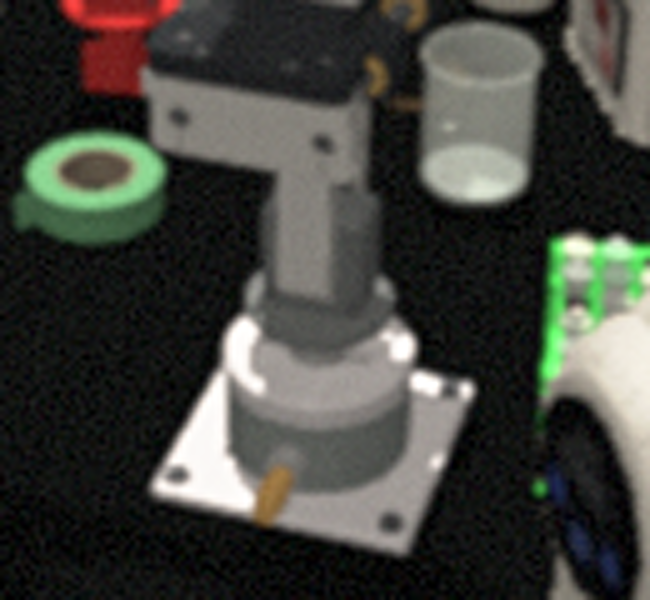

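The blade is on the rotor spring: force rose by 3.7 N at z 0.0812, as expected. I push down to the end stop, watching for the force rise.

Request:
drive_tool:
  commands:
    - [[0, 0, 3, 0], [0, 0, 6, 0], [0, 0, 9, 0], [0, 0, 11.5, 0], [0, 0, 11.5, 0], [0, 0, 11.5, 0]]

```text
clock: 9.6
eef_pos: [0.5364, -0.1788, 0.0701]
eef_rot: [0.0, 0.826, 0.564, 0.0]
contact_force: [-1.9, 0.9, 6.3]
opening: 0.0241
```

Request:
drive_tool:
  commands:
    - [[0, 0, 1, 0], [0, 0, 2, 0], [0, 0, 2, 0], [0, 0, 2, 0]]

```text
clock: 9.93
eef_pos: [0.5364, -0.1788, 0.0684]
eef_rot: [0.0, 0.826, 0.564, 0.0]
contact_force: [-1.1, 1.3, 5.5]
opening: 0.0242
```

Request:
drive_tool:
  commands:
    - [[0, 0, 0.7, 0], [0, 0, 1.5, 0], [0, 0, 1.5, 0], [0, 0, 1.5, 0]]

```text
clock: 10.27
eef_pos: [0.5365, -0.1788, 0.0682]
eef_rot: [0.0, 0.826, 0.564, 0.0]
contact_force: [-3.6, 1.8, 13.4]
opening: 0.024
```

```bash
python3 - <<'E'
from h import *
shift([.5365,-.178,.0684],68.8)
im=env.snapshot("side");cv2.imwrite("pics/n_s.png",cv2.resize(im[230:350,250:380],None,fx=5,fy=5,interpolation=2))
shift(None)
E
```

```text
obs 10.2667 [ 0.5365 -0.1788  0.0682] yaw 68.66 tilt [ 1.e-03 -4.e-04 -1.e+00] q [-0.445  0.371  1.73   0.     1.039 -1.643] F [-3.6  1.8 13.4] op 0.024
shift mm [ 0.7 -0.3 -0.2]
turn deg -0.1356590407547742
obs 10.3167 [ 0.5365 -0.1788  0.0683] yaw 68.66 tilt [ 1.e-03 -4.e-04 -1.e+00] q [-0.445  0.371  1.73   0.     1.039 -1.643] F [-3.   2.4 13.6] op 0.0239
```

View pics/n_s.png

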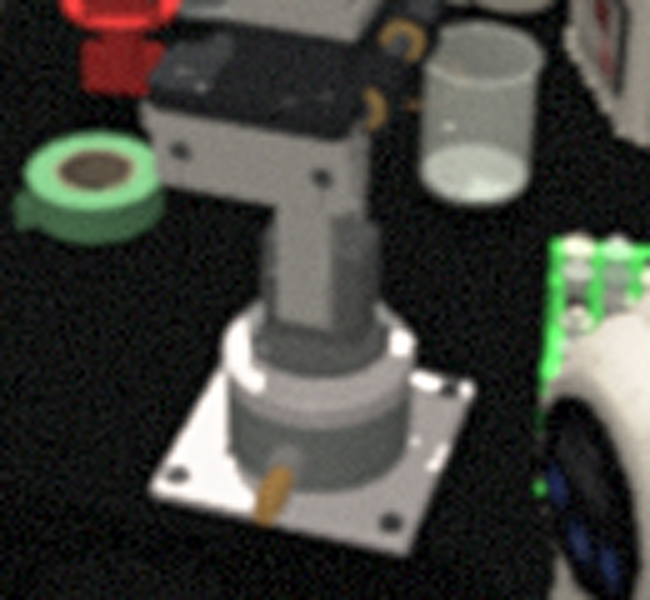

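The end stop is felt: z stopped at 0.0683 while force rose to 13.5 N, and the collar sits on the valve in the side picture. Fully home, so I now turn clockwise.

Request:
drive_tool:
  commands:
    - [[0, 0, 0, 3], [0, 0, 0, 8], [0, 0, 0, 14], [0, 0, 0, 20], [0, 0, 0, 26], [0, 0, 0, 32], [0, 0, 0, 38], [0, 0, 0, 42]]

```text
clock: 10.98
eef_pos: [0.5373, -0.1795, 0.0683]
eef_rot: [0.001, 0.974, 0.229, 0.001]
contact_force: [-2.6, -0.3, 11.7]
opening: 0.0237
```

```bash
python3 - <<'E'
from h import *
shift(None,68.66)
print(env.get_obs()["moment"])
E
```

```text
obs 10.9833 [ 0.5373 -0.1795  0.0683] yaw 26.43 tilt [ 0.0025 -0.0018 -1.    ] q [-4.450e-01  3.710e-01  1.730e+00 -1.000e-03  1.038e+00 -9.060e-01] F [-2.6 -0.3 11.7] op 0.0237
turn deg -42.22935396333071
[0.03766024 0.59026888 0.12803544]
```

Request:
drive_tool:
  commands:
    - [[0, 0, 0, 5], [0, 0, 0, 11], [0, 0, 0, 17], [0, 0, 0, 23], [0, 0, 0, 29], [0, 0, 0, 35], [0, 0, 0, 40], [0, 0, 0, 42]]

```text
clock: 11.65
eef_pos: [0.5365, -0.1796, 0.0683]
eef_rot: [0.001, 0.991, -0.135, 0.001]
contact_force: [-3.4, 0.2, 12.7]
opening: 0.0239
```

```bash
python3 - <<'E'
from h import *
env.snapshot("side")
shift(None,68.66)
print(env.get_obs()["moment"])
E
```

```text
obs 11.7 [ 0.5365 -0.1796  0.0683] yaw -15.48 tilt [ 0.0011 -0.002  -1.    ] q [-0.445  0.371  1.73  -0.002  1.039 -0.174] F [-2.8 -0.1 13.1] op 0.0234
turn deg -84.13857258067966
[-0.08558748  0.99831787  0.0724274 ]
```

84° turned. I creep on to feel the stop.

Request:
drive_tool:
  commands:
    - [[0, 0, 0, 2], [0, 0, 0, 4], [0, 0, 0, 4], [0, 0, 0, 4]]

```text
clock: 12.03
eef_pos: [0.5365, -0.1796, 0.0683]
eef_rot: [0.001, 0.986, -0.168, 0.001]
contact_force: [-3.9, -0.5, 13.1]
opening: 0.0238
```

```bash
python3 - <<'E'
from h import *
shift(None,68.66)
o=env.get_obs();print(o["moment"],o["effort"][5])
E
```

```text
obs 12.0333 [ 0.5365 -0.1796  0.0683] yaw -19.29 tilt [ 0.001 -0.002 -1.   ] q [-0.445  0.371  1.73  -0.002  1.039 -0.108] F [-3.9 -0.5 13.1] op 0.0238
turn deg -87.95148091188928
[-0.10070388  0.96254827  0.13670228] 0.1127479481510818
```

Request:
drive_tool:
  commands:
    - [[0, 0, 0, 1.5], [0, 0, 0, 3], [0, 0, 0, 3], [0, 0, 0, 3]]

```text
clock: 12.37
eef_pos: [0.5364, -0.1795, 0.0682]
eef_rot: [0.001, 0.981, -0.193, 0.001]
contact_force: [-3.7, -0.7, 13.4]
opening: 0.0237
```

```bash
python3 - <<'E'
from h import *
shift(None,68.66)
o=env.get_obs();print(o["moment"],o["effort"][5])
m=env.camera_model("wrist");cv2.imwrite("pics/o_w.png",env.snapshot("wrist"))
E
```

```text
obs 12.3667 [ 0.5364 -0.1795  0.0682] yaw -22.29 tilt [ 8.0e-04 -1.9e-03 -1.0e+00] q [-0.445  0.371  1.73  -0.002  1.039 -0.055] F [-3.7 -0.7 13.4] op 0.0237
turn deg -90.95009009962254
[-0.11179197  1.05067746  0.09615064] 0.11545628076419234
```

View pics/o_w.png

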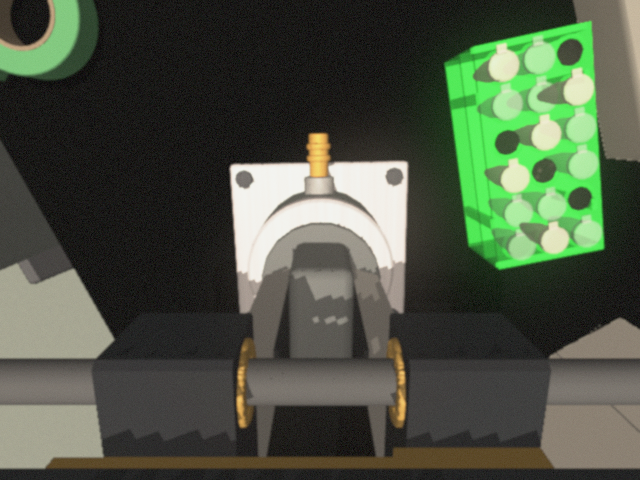

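The torque is still spring-like (0.115 N m), so the stop has not been met. The play puts it at about 92°. I continue.

Request:
drive_tool:
  commands:
    - [[0, 0, 0, 1], [0, 0, 0, 2], [0, 0, 0, 2], [0, 0, 0, 2]]

```text
clock: 12.75
eef_pos: [0.5364, -0.1795, 0.0682]
eef_rot: [0.001, 0.978, -0.21, 0.001]
contact_force: [-3.8, -0.2, 13.2]
opening: 0.0238
```

```bash
python3 - <<'E'
from h import *
shift(None,68.66)
o=env.get_obs();print(o["moment"],o["effort"][5])
E
```

```text
obs 12.75 [ 0.5364 -0.1795  0.0682] yaw -24.28 tilt [ 7.0e-04 -1.9e-03 -1.0e+00] q [-0.445  0.371  1.73  -0.002  1.039 -0.021] F [-3.8 -0.2 13.2] op 0.0238
turn deg -92.93596466996392
[-0.05422831  0.97241793  0.12657429] 0.17596569377928972
```

Request:
drive_tool:
  commands:
    - [[0, 0, 0, 1], [0, 0, 0, 2], [0, 0, 0, 2], [0, 0, 0, 2]]

```text
clock: 13.08
eef_pos: [0.5364, -0.1795, 0.0682]
eef_rot: [0.001, 0.974, -0.227, 0.001]
contact_force: [-4.5, 1.1, 12.4]
opening: 0.0242
```

```bash
python3 - <<'E'
from h import *
shift(None,68.66)
o=env.get_obs();print(o["moment"],o["effort"][5])
E
```

```text
obs 13.0833 [ 0.5364 -0.1795  0.0682] yaw -26.23 tilt [ 6.e-04 -2.e-03 -1.e+00] q [-0.445  0.371  1.73  -0.002  1.039  0.014] F [-4.5  1.1 12.4] op 0.0242
turn deg -94.88720545477426
[0.04285766 1.07498449 0.39749637] 0.42436338029801846
```

The stop is felt: torque jumped from 0.12 to 0.42 N m within 2°. I hold for a moment and check before handing in.

Request:
drive_tool:
  commands:
    - [[0, 0, 0, 0], [0, 0, 0, 0], [0, 0, 0, 0], [0, 0, 0, 0]]

```text
clock: 13.42
eef_pos: [0.5364, -0.1795, 0.0683]
eef_rot: [0.001, 0.974, -0.227, 0.001]
contact_force: [-3.4, 0.7, 12.8]
opening: 0.0238
```

```bash
python3 - <<'E'
from h import *
shift(None,68.66)
o=env.get_obs();print(o["moment"],o["effort"][5])
v=env.snapshot("side");w=env.snapshot("wrist")
cv2.imwrite("pics/p.png",np.hstack([cv2.resize(v[180:360,230:390],(400,450)),cv2.resize(w[100:400,180:447],(400,450))]))
E
```

```text
obs 13.4167 [ 0.5364 -0.1795  0.0683] yaw -26.22 tilt [ 6.e-04 -2.e-03 -1.e+00] q [-0.445  0.371  1.73  -0.002  1.039  0.014] F [-3.4  0.7 12.8] op 0.0238
turn deg -94.88162095649483
[0.03620542 1.00859374 0.41229441] 0.41522777639329433
```

View pics/p.png

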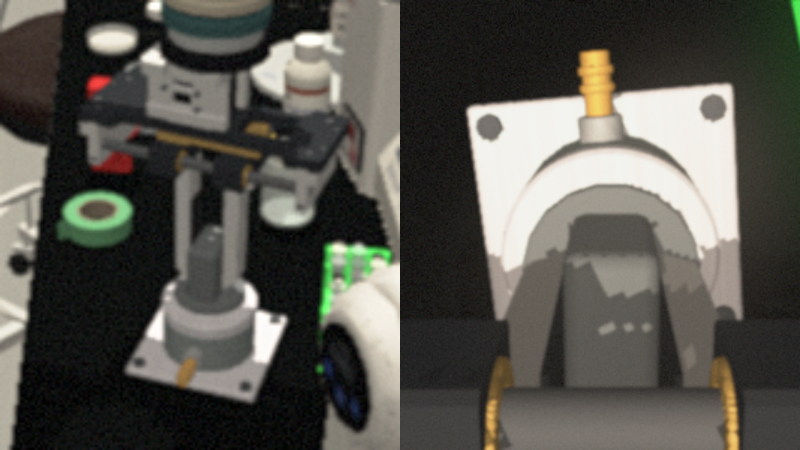

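The plug is seated with its collar low on the valve (side crop about (210,295)), turned a quarter and still between the jaws. The readings are steady, so I hand in.

```bash
python3 - <<'E'
from bench import env
print(env.sign_off())
E
```

```text
the job is handed in; nothing more can be done
None
```

The plug is in the purge valve, pushed fully home, turned a quarter turn clockwise to the stop, and still held in the gripper. I handed the job in at about 13.5 s of the 42 s allowed.

I lifted the grey plug out of its stand, left the red look-alike alone, and put it in blade first at about (0.536, −0.179). I pushed it down to the end stop before turning.

**Last checks before handing in:**
- **Pushed in:** the TCP stopped at z = 0.0683 with about 13 N of push. At that height the plug's origin is at about 6 mm, where it should be fully home.
- **Turned:** 94.9° at the wrist, including the play. The torque rose from 0.12 to 0.42 N m over the last 4° and then held steady, so it is against the stop.
- **Held:** the opening was a steady 23.8 mm, matching the 24 mm grip.
- **Bystanders:** I saw nothing knocked or moved. The last picture shows only some of them, and I did no separate check of each.

**Measurements that disagreed:**
- **Grip height:** the wrist and top cameras together gave 95 mm for the grip's top, against 103 mm expected. The viewing angle between them is small; the side view and the grasp fitted 103 mm.
- **Keyhole y position:** my first rough side-view estimate was about 5 mm off the wrist and top ones. I used the wrist view, and the blade went in without resistance.
- **Sideways force:** about 3–4 N remained while holding, well under the limits.

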